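# Slip-test the hand-grip rests and sort them

## Robot

A 7-joint arm with a two-finger parallel gripper is mounted at the origin on the work surface. World frame = base frame: x ahead of the robot, y to its left, z up, the work surface at z = 0. Lengths are in m, angles in rad, forces in N, time in s.
With the tool pointing down it reaches from about 0.4 to 0.85 m from the base axis. Payload 10.4 kg.
Tool frame: the origin (TCP) lies midway between the tips of the shut fingers; the grasp point (between the pads) lies 19 mm behind it (r.grasp_offset is the distance from the TCP to the grasp point, in m); x points along the fingers, y is the direction in which the jaws open and shut, and the axes are right-handed (so a half turn about x gives the same grasp; the last joint's range is limited). The gripper opens to 87 mm and grips with 3 to 60 N. Pads are 19 mm wide; open, the fingers measure 117 mm over their backs; the gripper's body (75 mm by 190 mm) begins 51 mm behind the grasp point.
Start: joints at [-1.329, 0.332, -0.065, 1.46, 0.022, 1.35, -0.088], TCP at [0.164, 0.603, 0.223] pointing down, gripper open.
Joint ranges: [-2.6, 2.6], [-0.5, 2.12], [-1.47, 1.34], [0.16, 2.42], [-1.27, 4.41], [0.06, 2.06], [-2.6, 2.6]. Speed limits (rad/s): [2.22, 2.22, 2.79, 2.79, 3.14, 3.14, 3.14].

## Interface

Orientations are given as a unit quaternion [x, y, z, w].
In Python, from bench import r, vision, close_job gives the robot as it stands. The module is installed in compiled form; this text tells all that it offers.
- The arm moves only by the shell command python3 -m pendant 'ROWS' [OPENING] [FORCE]. ROWS is text: rows parted by semicolons, each of 6 numbers parted by spaces: the shift along the tool's x, y, z in units of 0.25 m (1.0 is 0.25 m), then the turn, a rotation vector about the tool's x, y, z in units of 1.5 rad (1.0 is 1.5 rad). A call has 1 to 8 rows; each row is the pose to reach, as a shift and turn from the pose commanded when the call began, along the tool's axes at that moment; what a row does not reach only later rows make up. A row lasts 1/10 s, in which the tool goes at most 50 mm and 8.59 degrees, less where a joint would pass 70% of its speed; a pose out of reach is approached as far as the arm can. A call with a number of a shift or a turn outside -1 to 1 is refused whole. A call with a gripper value outside its range is refused whole. OPENING is the gripper command: -1 is shut, 1 is fully open, values between are in proportion, set as the call begins (- or left out, the last holds). The fingers move at their own pace and stop on an object; FORCE is the grip in N (left out, the last holds). Time passes only in rows, so rows that repeat a pose let the fingers close. It gives the time, the measured TCP pose, the force and the opening at its end, in the units of the state.
- r.read_state(): the state, without advancing time (a new reading comes with each control period).
- vision.camera(name): name is "scene" or "side" or "wrist"; returns (picture, depth): 480x640x3 uint8, blue, green, red; 480x640 float32, m along the optical axis (not along the pixel's ray), 0 where there is no reading.
- vision.get_calibration(name): a dict with "camera_matrix" (3x3 intrinsics, pixels), "k1" (the pictures are not rectified: a ray, as slopes to the right and down, at radius r is drawn at 1 + k1 r^2 times it, then the intrinsics apply), "rvec" (rotation vector, rad) and "tvec" (3), from world to camera coordinates, as OpenCV has them. Camera axes: x right, y down, z forward; pixel columns grow to the right and rows downward; lengths in m; the calibration is good to about 2 mm. A picture is of the moment at which its call begins: read the wrist's pose just before it. get_calibration takes no time and is no camera call; for the wrist camera it gives the pose at the moment of the call.
- close_job(): hands the job in, once; it reports no verdict.
The state is a dict: "time": time; "joint_positions": joint angles; "joint_vel": joint speeds; "joint_torque": joint torques, N m; "ee_pos": TCP position; "eef_rot": TCP orientation; "ft_force": force on the tool from outside, world axes, zero at the start; "torque": the same for the moment, N m; "width": finger opening in m.
Only numpy, scipy, OpenCV 4.12 (cv2) and the standard library are available. Lean on these libraries where they do the work, as an engineer would, in place of code of your own. Each camera call takes 0.05 s, during which the arm holds its last target. There are 200 camera calls.

## Task

Test the two hand-grip rests one after the other on the tilted slip-test board, at the angle it is clamped at: stand the rest on its feet with its middle over the start line, let go, and see whether it holds or slides down to the stop. Before you test the other, put it away standing on its feet on the floor of the right tray: a rest that holds goes into the low ready tray, a rest that slides into the refit tray with the raised back. Do not shift the board or its angle, and leave the other things on the desk where they are.

Things in the scene. Friction and masses are not known exactly. Their poses are not given: they have to be found in the camera images.
- rest_a: one of two outwardly alike hand-grip rests: white U-shaped trough 96 long (x), 42 wide (y), 44 high on four feet 5 high (at x +-36, y +-13), about 0.16 kg; two side walls 8 thick run its full length, outer faces parallel, 42 apart, from 5 to 44 above the soles. Origin: centre of the underside at the soles, z up. How well its feet grip the deck cannot be seen
- rest_b: one of two outwardly alike hand-grip rests: white U-shaped trough 96 long (x), 42 wide (y), 44 high on four feet 5 high (at x +-36, y +-13), about 0.16 kg; two side walls 8 thick run its full length, outer faces parallel, 42 apart, from 5 to 44 above the soles. Origin: centre of the underside at the soles, z up. How well its feet grip the deck cannot be seen
- board: grey base plate of the slip-test board, 250 (x) x 200 (y), top 16 above the table, fixed; origin under its centre, on the table; x points to the board's high end, away from the robot. Slotted aluminium quadrants 5 thick stand at both sides, y = +-97, 180 to 200 mm from the hinge, rising to 37 degrees (157 above the table)
- deck_face (a point): middle of the low edge of the tilted polished steel deck (240 long, 180 wide, 8 thick), on its upper face; x up the slope, y across, z square to the face. The hinge is 28 above the table, at x = -110 from the board's origin. A stop bar runs across at x = 0 to 10, 12 high; a rest lying lengthwise up the slope against it has its origin at x = 58
- start_line (a point): middle of the start line, a thin black line across the deck's face 125 up the slope from the low edge; axes as deck_face: x up the slope, z square to the face
- deck_top (a point): middle of the deck's high edge on its upper face, x = 240 from the low edge, same axes. Two posts 150 tall stand here at x = 227 to 237, y = +-83 from the low edge's middle, joined by a rod; on the rod an oblong lamp, 100 across, juts out over the deck: x = 193 to 227, from 141 to 161 above the face, square to it. A clamp knob sticks out to y = 116 at x = 190
- deck (a joint): angle of the deck to the level, rad, larger is steeper; set from 0.37 to 0.58 and clamped by stiff friction. Which rests slide depends on it: on the deck a rest either stands still for good when let go, or slides by itself to the stop, sometimes slowly at first, so watch about a second
- ready: ready tray: plain light-wood tray, 124 (x) x 176 (y) outside, walls 4 thick, rim 22 high all round; origin under its centre, on the table; fixed
- ready_in (a point): centre of the ready tray's floor, 4 above the table, axes along the tray; the floor is 116 (x) x 168 (y), room for two rests side by side lengthwise in x
- refit: refit tray: aluminium tray, 124 (x) x 176 (y) outside, walls 4 thick, rim 22 high, but its wall on the +x side is a raised back 56 high with a carrying loop to 75 at the middle; origin under its centre, on the table; fixed
- refit_in (a point): centre of the refit tray's floor, 4 above the table, axes along the tray; the floor is 116 (x) x 168 (y), room for two rests side by side lengthwise in x
- spray: clear capped bottle, 46 diameter, 145 high, upright among the rests; origin under its centre; bystander, to be left where it is
- pyramid_a: amber resin pyramid, 54 square, 56 high; origin under its centre; bystander, to be left where it is
- pyramid_b: green resin pyramid, 54 square, 56 high; origin under its centre; bystander, to be left where it is
- grip: tubular brass hand grip lying flat, 104 long (x), 24 diameter with 27 square black end caps, among the rests; origin under its centre; bystander, to be left where it is
- mug: white mug, 76 diameter, 90 high, handle at its +y; origin under its centre; bystander, to be left where it is
- mouse: black computer mouse, 100 (x) x 58 x 32 high; origin under its centre; bystander, to be left where it is
- pencup: grey pen cup, 72 diameter, 100 high with pens to 135; origin under its centre; bystander, to be left where it is
Not all that is in view belongs to the job. Leave any orange look-alike of the rest_b alone.

How it is judged:
On the way, in this order (a step that is already met when the one before it is completed fails the run):
1. a first rest is let go standing on its feet on the deck, its middle within 22 mm of the start line (((contact force between rest_a and board above 0.3 N and angle between the z axis of rest_a and the z axis of deck_face, either way round below 0.12 rad and contact force between the fingers and rest_a below 0.05 N and x of rest_a in the frame of start_line between -0.022 and 0.022 m) or (contact force between rest_b and board above 0.3 N and angle between the z axis of rest_b and the z axis of deck_face, either way round below 0.12 rad and contact force between the fingers and rest_b below 0.05 N and x of rest_b in the frame of start_line between -0.022 and 0.022 m))), for 0.04 s.
2. with that rest put away in a tray, the other is let go on the deck in the same way ((((contact force between rest_a and board above 0.3 N and angle between the z axis of rest_a and the z axis of deck_face, either way round below 0.12 rad and contact force between the fingers and rest_a below 0.05 N and x of rest_a in the frame of start_line between -0.022 and 0.022 m) and ((horizontal distance between rest_b and ready_in below 0.07 m and z of rest_b in the frame of ready_in below 0.008 m and angle between rest_b's own z axis and vertical below 0.12 rad) or (horizontal distance between rest_b and refit_in below 0.07 m and z of rest_b in the frame of refit_in below 0.008 m and angle between rest_b's own z axis and vertical below 0.12 rad))) or ((contact force between rest_b and board above 0.3 N and angle between the z axis of rest_b and the z axis of deck_face, either way round below 0.12 rad and contact force between the fingers and rest_b below 0.05 N and x of rest_b in the frame of start_line between -0.022 and 0.022 m) and ((horizontal distance between rest_a and ready_in below 0.07 m and z of rest_a in the frame of ready_in below 0.008 m and angle between rest_a's own z axis and vertical below 0.12 rad) or (horizontal distance between rest_a and refit_in below 0.07 m and z of rest_a in the frame of refit_in below 0.008 m and angle between rest_a's own z axis and vertical below 0.12 rad))))), for 0.04 s.
At the end, for the whole second after the job is handed in: each rest that holds at the set angle stands in the ready tray, each that slides in the refit tray: on its feet on the tray's floor (8 mm in height, 0.12 rad of upright), let go, at rest. Within 0.015 rad of a rest's slipping angle either tray is right (((value of joint deck below 0.45 rad and (horizontal distance between rest_a and ready_in below 0.07 m and z of rest_a in the frame of ready_in below 0.008 m and angle between rest_a's own z axis and vertical below 0.12 rad)) or (value of joint deck above 0.42 rad and (horizontal distance between rest_a and refit_in below 0.07 m and z of rest_a in the frame of refit_in below 0.008 m and angle between rest_a's own z axis and vertical below 0.12 rad))) and ((value of joint deck below 0.53 rad and (horizontal distance between rest_b and ready_in below 0.07 m and z of rest_b in the frame of ready_in below 0.008 m and angle between rest_b's own z axis and vertical below 0.12 rad)) or (value of joint deck above 0.5 rad and (horizontal distance between rest_b and refit_in below 0.07 m and z of rest_b in the frame of refit_in below 0.008 m and angle between rest_b's own z axis and vertical below 0.12 rad))) and linear speed of each of rest_a, rest_b below 0.03 m/s and contact force between the fingers and rest_a below 0.05 N and contact force between the fingers and rest_b below 0.05 N); the robot touches nothing.
It fails at once if the board's angle changed (the high end of its deck moved more than 10 mm) (distance of deck_top from where it was at the start of the episode above 0.01 m).
It fails at once if a bystander (bottle, pyramid, brass grip, mug, mouse, pen cup) moved more than 30 mm or was tipped over (distance of any of spray, pyramid_a, pyramid_b, grip, mug, mouse, pencup from where it was at the start of the episode above 0.03 m or angle between any of spray, pyramid_a, pyramid_b, grip, mug, mouse, pencup's own z axis and vertical above 0.6 rad).
It also fails if it takes over 72 s, if anything falls off the work surface, if the arm or the gripper's body presses on something with over 40 N, if the wrist force passes 120 N, or if a joint passes its speed limit or range.

## Working session

There is one attempt and no reset: what is moved stays moved. The work goes in short steps, Python scripts to look and compute and a shell command to move; the robot and the scene stay as the last step left them, time stands still between calls to the robot, and variables do not carry over. Pictures are saved under pics/ and viewed, about 8 in all and at most 12, crops included, and the job is handed in when it is done.

```bash
mkdir -p pics; cat > h.py <<'E'
import numpy as np, cv2
from scipy.spatial.transform import Rotation as R
from bench import r, vision
def cal(n):
    c=vision.get_calibration(n); return np.array(c["camera_matrix"],float),float(c["k1"]),R.from_rotvec(np.array(c["rvec"]).ravel()).as_matrix(),np.array(c["tvec"],float).ravel()
def rays(c,uv):
    K,k,Rm,t=c; uv=np.atleast_2d(np.array(uv,float))
    d=np.c_[(uv[:,0]-K[0,2])/K[0,0],(uv[:,1]-K[1,2])/K[1,1]]
    s=d.copy()
    for _ in range(20): s=d/(1+k*(s**2).sum(1,keepdims=True))
    return s
def cloud(c,dep,uv=None):
    if uv is None:
        v,u=np.mgrid[:480,:640]; uv=np.c_[u.ravel(),v.ravel()]
    uv=np.atleast_2d(uv); z=dep[uv[:,1].astype(int),uv[:,0].astype(int)][:,None]
    s=rays(c,uv); return (np.c_[s,np.ones(len(s))]*z-c[3])@c[2]
def onplane(c,uv,h):
    s=rays(c,uv); d=np.c_[s,np.ones(len(s))]@c[2]; o=-c[2].T@c[3]
    return o+d*((h-o[2])/d[:,2])[:,None]
def proj(c,P):
    K,k,Rm,t=c; q=np.atleast_2d(P)@Rm.T+t; s=q[:,:2]/q[:,2:]; s=s*(1+k*(s**2).sum(1,keepdims=True)); return s*[K[0,0],K[1,1]]+[K[0,2],K[1,2]]
def state():
    s=r.read_state(); print("t",s["time"],"p",np.round(s["ee_pos"],4),"q",np.round(s["eef_rot"],4),"w",s["width"],"F",np.round(s["ft_force"],1),"j",np.round(s["joint_positions"],2)); return s
def togo(pos,rot=None):
    "shift/turn in tool units to reach world TCP pos, rot(3x3)"
    s=r.read_state(); T=R.from_quat(s["eef_rot"]); d=T.inv().apply(np.array(pos)-s["ee_pos"])/0.25
    w=np.zeros(3) if rot is None else (T.inv()*R.from_matrix(rot)).as_rotvec()/1.5
    print("rows",np.round(d,3),np.round(w,3)); return d,w
E
python3 - <<'E'
from h import *
state(); print(R.from_quat(r.read_state()["eef_rot"]).as_matrix().round(3))
for n in("scene","side","wrist"):
    c=cal(n); p,d=vision.camera(n); cv2.imwrite(f"pics/{n}0.png",p); np.savez(f"{n}0.npz",p=p,d=d,K=c[0],k=c[1],R=c[2],t=c[3])
    print(n,(-c[2].T@c[3]).round(3),c[2][2].round(2),c[0][0,0],c[1])
E
```

```text
t 0.0 p [0.1635 0.6028 0.2218] q [ 0.0928  0.701  -0.0938  0.7009] w 0.08707903716031531 F [0.7 0.3 0.2] j [-1.33  0.33 -0.06  1.46  0.02  1.35 -0.09]
[[-0.     0.262  0.965]
 [-0.001  0.965 -0.262]
 [-1.    -0.001  0.   ]]
scene [1.588 0.408 0.97 ] [-0.71 -0.32 -0.62] 515.9971074933317 -0.10381416679333834
side [ 0.331 -1.145  1.35 ] [ 0.13  0.63 -0.76] 602.9162869673929 -0.02987978682915313
wrist [0.09  0.624 0.383] [ 0.27 -0.07 -0.96] 423.74250431129656 0.013660864726649775
```

View pics/scene0.png

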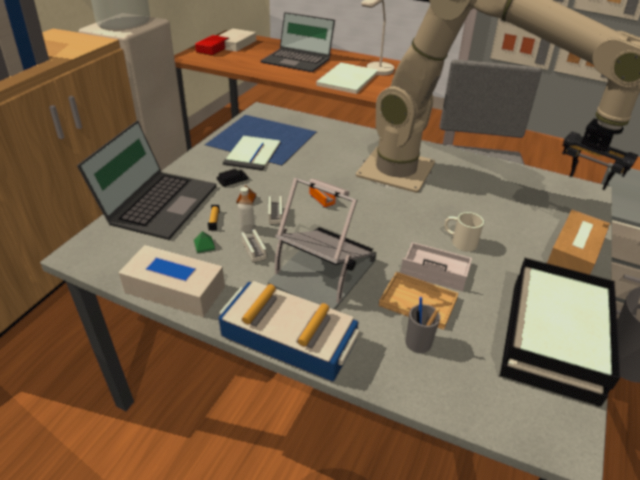

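View pics/side0.png

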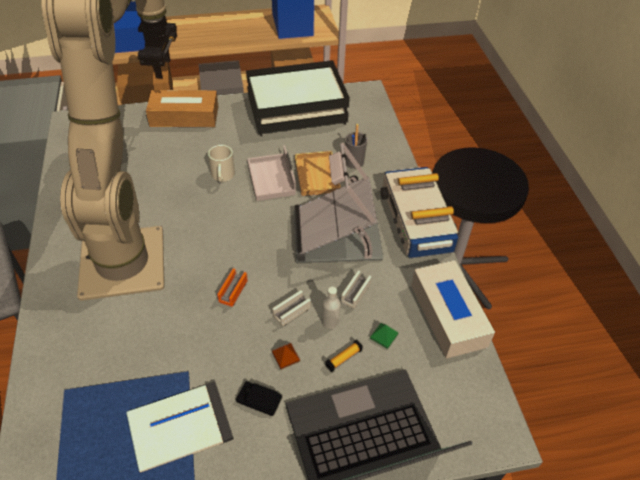

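The side view shows the white rests at about (292,307) and (355,287), with the bottle between them at (331,308). The orange decoy is at (232,287), the board around (335,225), refit at (270,175) and ready at (318,173).

```bash
cat > m.py <<'E'
from h import *
def load(n): a=np.load(n+"0.npz"); return (a["K"],float(a["k"]),a["R"],a["t"]),a["p"],a["d"]
for n,boxes in (("side",dict(r1=(265,282,318,332),r2=(338,264,378,312))),("scene",dict(r1=(264,190,290,226),r2=(236,228,272,266)))):
    c,p,d=load(n); P=cloud(c,d).reshape(480,640,3); hsv=cv2.cvtColor(p,cv2.COLOR_BGR2HSV)
    print(n,"table z",np.round([P[330,250,2],P[250,170,2]],4) )
    for k,(a,b,e,f) in boxes.items():
        m=np.zeros((480,640),bool); m[b:f,a:e]=True
        Q=P[m&(d>0)&(P[...,2]>0.038)&(P[...,2]<0.055)]
        (cx,cy),(w,h),an=cv2.minAreaRect((Q[:,:2]*1000).astype(np.float32))
        bx=cv2.boxPoints(((cx,cy),(w,h),an)); 
        e1,e2=bx[1]-bx[0],bx[2]-bx[1]; L=e1 if np.hypot(*e1)>np.hypot(*e2) else e2
        print(k,len(Q),"c",cx.round(1) if hasattr(cx,'round') else round(cx,1),round(cy,1),"size",round(w,1),round(h,1),"yaw",round(np.degrees(np.arctan2(L[1],L[0]))%180,1),"zmed",Q[:,2].mean().round(4))
# topdown height map from both
G=np.full((500,700),-.02)  # rows x 0.3..0.8?, 2mm
for n in("side","scene"):
    c,p,d=load(n); P=cloud(c,d)[d.ravel()>0]
    i=((P[:,0]-0.2)/0.001).astype(int); j=((0.45-P[:,1])/0.001).astype(int)
    col=p.reshape(-1,3)[d.ravel()>0]
    ok=(i>=0)&(i<500)&(j>=0)&(j<700)&(P[:,2]<0.3)
    np.maximum.at(G,(i[ok],j[ok]),P[ok,2])
H=cv2.dilate((np.clip(G/0.2,0,1)*255).astype(np.uint8),np.ones((4,4)))
H=cv2.applyColorMap(H,cv2.COLORMAP_JET)[::-1]
for x in range(0,500,100): cv2.putText(H,f"x{0.7-x/1000:.1f}",(0,x+10),0,.4,(255,255,255));cv2.line(H,(0,x),(700,x),(255,255,255))
for y in range(50,700,100): cv2.putText(H,f"y{0.45-y/1000:.1f}",(y,495),0,.4,(255,255,255));cv2.line(H,(y,0),(y,500),(255,255,255))
cv2.imwrite("pics/top.png",H)
E
python3 m.py
```

```text
side table z [0.0014 0.0013]
r1 271 c 447.0 -250.0 size 97.5 49.2 yaw 28.3 zmed 0.0444
r2 209 c 627.0 -220.9 size 97.4 43.7 yaw 49.6 zmed 0.0452
scene table z [0.0754 0.0012]
r1 83 c 450.7 -249.8 size 103.0 39.8 yaw 28.4 zmed 0.044
r2 146 c 631.3 -218.5 size 98.0 43.8 yaw 49.6 zmed 0.0437Traceback (most recent call last):
  File "m.py", line 23, in <module>
    for x in range(0,500,100): cv2.putText(H,f"x{0.7-x/1000:.1f}",(0,x+10),0,.4,(255,255,255));cv2.line(H,(0,x),(700,x),(255,255,255))
                               ~~~~~~~~~~~^^^^^^^^^^^^^^^^^^^^^^^^^^^^^^^^^^^^^^^^^^^^^^^^^^^^
cv2.error: OpenCV(4.12.0) :-1: error: (-5:Bad argument) in function 'putText'
> Overload resolution failed:
>  - Layout of the output array img is incompatible with cv::Mat
>  - Expected Ptr<cv::UMat> for argument 'img'
```

```bash
sed -i 's/cv2.COLORMAP_JET)\[::-1\]/cv2.COLORMAP_JET)[::-1].copy()/; s/range(0,500,100): cv2/range(0,500,50): cv2/; s/G=np.full((500,700)/G=np.full((700,700)/; s/i<500/i<700/; s/0\.7-x/0.9-x/; s/range(0,500,50)/range(0,700,100)/; s/495/590/; s/(y,500)/(y,700)/' m.py; sed -i 's/H=cv2.applyColorMap(.*/&\nH=H[:600].copy()/' m.py; python3 m.py >/dev/null
cat > deck.py <<'E'
from h import *
for n in("side","scene"):
    a=np.load(n+"0.npz"); c=(a["K"],float(a["k"]),a["R"],a["t"]); p,d=a["p"],a["d"]; P=cloud(c,d)
    m=(d.ravel()>0)&(P[:,0]>.42)&(P[:,0]<.75)&(P[:,1]>-.2)&(P[:,1]<.15)&(P[:,2]>.03)&(P[:,2]<.19)
    Q=P[m]; rng=np.random.default_rng(0); best=0
    for _ in range(2000):
        s=Q[rng.choice(len(Q),3,False)]; nn=np.cross(s[1]-s[0],s[2]-s[0]); l=np.linalg.norm(nn)
        if l<1e-5: continue
        nn/=l; nn*=np.sign(nn[2])
        if not .75<nn[2]<.97: continue
        I=abs((Q-s[0])@nn)<.003
        if I.sum()>best: best=I.sum(); B=I
    S=Q[B]; ce=S.mean(0); nn=np.linalg.svd(S-ce,full_matrices=False)[2][2]; nn*=np.sign(nn[2])
    print(n,len(Q),best,"normal",nn.round(4),"tilt",np.arccos(nn[2]).round(4),"uphill yaw",np.degrees(np.arctan2(-nn[1],-nn[0])).round(2),"resid",((S-ce)@nn).std().round(4))
    ex=np.cross([0,0,1],nn); ex/=np.linalg.norm(ex); up=np.cross(nn,-ex); up*=np.sign(up[2]); y=np.cross(nn,up)
    u=(S-ce)@up; v=(S-ce)@y
    # rect of inliers in deck plane
    (cx,cy),wh,an=cv2.minAreaRect((np.c_[u,v]*1000).astype(np.float32)); print("rect",cx,cy,wh,an, "u pct",np.percentile(u,[.5,99.5]).round(4),"v",np.percentile(v,[.5,99.5]).round(4))
    C=ce+up*np.percentile(u,[.5,99.5])[0]; print("centre",ce.round(4),"lowest",C.round(4),"height above plane at ce",ce.round(3),"up",up.round(3),"y",y.round(3))
E
python3 deck.py
```

```text
side 4075 2465 normal [-0.5033  0.0637  0.8618] tilt 0.532 uphill yaw -7.21 resid 0.0016
rect -3.7227096557617188 8.735908508300781 (248.0462188720703, 225.99241638183594) 1.409432053565979 u pct [-0.1173  0.1184] v [-0.0936  0.1006]
centre [ 0.6089 -0.0079  0.1008] lowest [0.5085 0.0048 0.0413] height above plane at ce [ 0.609 -0.008  0.101] up [ 0.855 -0.108  0.507] y [0.126 0.992 0.   ]
scene 2498 1419 normal [-0.4956  0.0616  0.8663] tilt 0.523 uphill yaw -7.09 resid 0.0012
rect -18.880874633789062 4.614631652832031 (260.173828125, 212.12197875976562) 1.5123183727264404 u pct [-0.1343  0.1081] v [-0.0985  0.1108]
centre [6.239e-01 1.000e-04 1.060e-01] lowest [0.5084 0.0144 0.039 ] height above plane at ce [0.624 0.    0.106] up [ 0.86  -0.107  0.499] y [0.123 0.992 0.   ]
```

View pics/top.png

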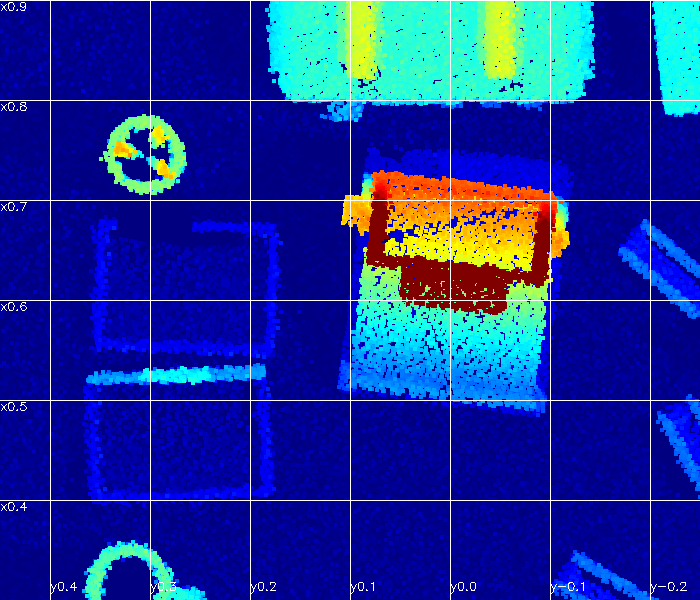

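Map agrees in sizes. Next: trays, bottle and start line.

```bash
cat > m2.py <<'E'
from h import *
A=[];S=[]
for n in("side","scene"):
    a=np.load(n+"0.npz"); c=(a["K"],float(a["k"]),a["R"],a["t"]); p,d=a["p"],a["d"]; P=cloud(c,d); ok=d.ravel()>0
    A.append(P[ok]); S.append(np.full(ok.sum(),len(S)))
    nn=np.array([-.4995,.0627,.864]);nn/=np.linalg.norm(nn); P0=np.array([.6164,-.0039,.1034])
    yy=np.cross(nn,[nn[0],nn[1],0]);yy/=np.linalg.norm(yy); yy*=np.sign(yy[1]); up=np.cross(yy,nn)
    v,u=np.mgrid[:480,:640]; uv=np.c_[u.ravel(),v.ravel()]; s=rays(c,uv); dd=np.c_[s,np.ones(len(s))]@c[2]; o=-c[2].T@c[3]
    X=o+dd*(((P0-o)@nn)/(dd@nn))[:,None]; U=(X-P0)@up; V=(X-P0)@yy
    near=abs((P-P0)@nn)<.006
    g=cv2.cvtColor(p,cv2.COLOR_BGR2GRAY).ravel()
    m=ok&near&(abs(V)<.07)
    print(n,"up",up.round(4),"yy",yy.round(4))
    print("u:gray",[(k,int(np.median(g[m&(abs(U*1000-k)<2.5)]))) if (m&(abs(U*1000-k)<2.5)).sum()>4 else (k,None) for k in range(-140,140,5)])
    for lo,hi in((-.05,-.02),(.0,.03),(.06,.09)):
        q=ok&near&(U>lo)&(U<hi)&(abs(V)<.13); print("V ext",(np.percentile(V[q],[1,99])*1000).round(1) if q.sum()>10 else None)
A=np.vstack(A);S=np.hstack(S)
def rect(name,x0,x1,y0,y1,z0,z1):
    m=(A[:,0]>x0)&(A[:,0]<x1)&(A[:,1]>y0)&(A[:,1]<y1)&(A[:,2]>z0)&(A[:,2]<z1)
    Q=(A[m][:,:2]*1000).astype(np.float32); (cx,cy),(w,h),an=cv2.minAreaRect(Q); print(name,round(cx,1),round(cy,1),round(w,1),round(h,1),round(an,2))
rect("ready",.54,.70,.16,.37,.014,.03)
rect("refit",.38,.545,.16,.38,.014,.06)
rect("refitback",.51,.545,.16,.38,.03,.08)
rect("bottle",.48,.6,-.36,-.2,.06,.16)
for nm,b in(("grip",(.5,.65,-.4,-.28)),("pyrA",(.38,.48,-.4,-.3))): rect(nm,*b,.012,.07)
E
python3 m2.py
```

```text
side up [ 0.8573 -0.1076  0.5034] yy [ 0.1245  0.9922 -0.    ]
u:gray [(-140, None), (-135, None), (-130, None), (-125, 44), (-120, 80), (-115, 125), (-110, 131), (-105, 131), (-100, 131), (-95, 132), (-90, 131), (-85, 131), (-80, 131), (-75, 131), (-70, 131), (-65, 131), (-60, 131), (-55, 131), (-50, 132), (-45, 131), (-40, 131), (-35, 130), (-30, 130), (-25, 129), (-20, 129), (-15, 130), (-10, 125), (-5, 93), (0, 105), (5, 128), (10, 129), (15, 128), (20, 128), (25, 127), (30, 127), (35, 127), (40, 127), (45, 126), (50, 127), (55, 126), (60, 127), (65, 127), (70, 128), (75, 128), (80, 127), (85, 127), (90, 127), (95, 127), (100, 128), (105, 128), (110, 129), (115, None), (120, None), (125, None), (130, None), (135, None)]
V ext [-92.3  89.5]
V ext [-92.8  90.1]
V ext [-107.5  109.2]
scene up [ 0.8573 -0.1076  0.5034] yy [ 0.1245  0.9922 -0.    ]
u:gray [(-140, 28), (-135, 31), (-130, 41), (-125, 54), (-120, 66), (-115, 75), (-110, 89), (-105, 103), (-100, 112), (-95, 117), (-90, 121), (-85, 124), (-80, 125), (-75, 125), (-70, 126), (-65, 126), (-60, 126), (-55, 126), (-50, 126), (-45, 126), (-40, 126), (-35, 125), (-30, 125), (-25, 124), (-20, 123), (-15, 119), (-10, 116), (-5, 112), (0, 108), (5, 110), (10, 112), (15, 115), (20, 118), (25, 118), (30, 121), (35, 119), (40, 119), (45, 120), (50, 120), (55, 120), (60, 120), (65, 120), (70, 121), (75, 121), (80, 122), (85, 121), (90, 122), (95, 123), (100, 123), (105, 127), (110, 130), (115, 136), (120, 139), (125, 140), (130, 138), (135, 132)]
V ext [-81.2  97.9]
V ext [-80.5  98.2]
V ext [-92.8 120.9]
ready 610.8 264.6 189.8 136.4 89.48
refit 469.0 271.3 150.7 189.3 0.37
refitback 530.1 272.1 179.5 32.7 88.09
bottle 544.6 -295.4 52.3 48.5 10.66
grip 587.4 -337.3 109.7 126.8 17.17
pyrA 414.7 -377.0 57.6 53.5 15.7
```

```bash
cat >> h.py <<'E'
def frame(yaw_deg,tilt=0.0):
    "tool x along -normal, z along (tilted) heading"
    a=np.radians(yaw_deg); h=np.array([np.cos(a),np.sin(a),0]); z=h*np.cos(tilt)+np.array([0,0,np.sin(tilt)]); y=np.cross([0,0,1],h); return np.c_[np.cross(y,z),y,z] if np.cross(y,z)[2]<0 else np.c_[-np.cross(y,z),-y,z]
def chain(*wp):
    s=r.read_state(); p=np.array(s["ee_pos"]); T=R.from_quat(s["eef_rot"])
    for pos,rot in wp:
        Tn=T if rot is None else R.from_matrix(rot)
        print(np.round(T.inv().apply(np.array(pos)-p)/.25,3),np.round((T.inv()*Tn).as_rotvec()/1.5,3), "mm",np.round(np.linalg.norm(np.array(pos)-p)*1000)); p=np.array(pos);T=Tn
E
python3 - <<'E'
from h import *
print(frame(28.4).round(2))
F=frame(28.4)
chain(((.37,.45,.38),None),((.5,.24,.42),None),((.5,.0,.42),None),((.48,-.16,.32),F),((.438,-.256,.20),F))
E
```

```text
[[ 0.   -0.48  0.88]
 [ 0.    0.88  0.48]
 [-1.    0.    0.  ]]
[-0.632 -0.375  0.957] [0. 0. 0.] mm 302.0
[-0.159 -0.675  0.722] [0. 0. 0.] mm 250.0
[ 0.001 -0.927  0.251] [0. 0. 0.] mm 240.0
[ 0.401 -0.638  0.09 ] [-0.507 -0.     0.001] mm 190.0
[ 0.48  -0.258 -0.33 ] [0. 0. 0.] mm 159.0
```

```bash
python3 -m pendant '-.632 -.375 .957 0 0 0;-.632 -.375 .957 0 0 0;-.632 -.375 .957 0 0 0;-.632 -.375 .957 0 0 0;-.632 -.375 .957 0 0 0;-.632 -.375 .957 0 0 0;-.632 -.375 .957 0 0 0;-.632 -.375 .957 0 0 0' 1 20
python3 -m pendant '-.16 -.675 .72 0 0 0;-.16 -.675 .72 0 0 0;-.16 -.675 .72 0 0 0;-.16 -.675 .72 0 0 0;-.16 -.675 .72 0 0 0;-.16 -.675 .72 0 0 0;-.16 -.675 .72 0 0 0'
python3 -m pendant '0 -.927 .25 0 0 0;0 -.927 .25 0 0 0;0 -.927 .25 0 0 0;0 -.927 .25 0 0 0;0 -.927 .25 0 0 0;0 -.927 .25 0 0 0'
python3 -m pendant '.4 -.64 .09 -.507 0 0;.4 -.64 .09 -.507 0 0;.4 -.64 .09 -.507 0 0;.4 -.64 .09 -.507 0 0;.4 -.64 .09 -.507 0 0;.4 -.64 .09 -.507 0 0;.4 -.64 .09 -.507 0 0'
python3 - <<'E'
from h import *
state(); F=frame(28.4); chain(((.438,-.256,.20),F))
E
```

```text
time: 0.95
ee_pos: [0.3709, 0.4496, 0.3809]
eef_rot: [0.095, 0.701, -0.094, 0.701]
ft_force: [-0.4, -0.2, -0.1]
width: 0.0869
time: 1.65
ee_pos: [0.4991, 0.2406, 0.4197]
eef_rot: [0.093, 0.701, -0.094, 0.7]
ft_force: [0.3, 0.2, -0.8]
width: 0.0869
time: 2.25
ee_pos: [0.4986, -0.0036, 0.4204]
eef_rot: [0.095, 0.701, -0.095, 0.701]
ft_force: [-1.0, 0.4, -0.2]
width: 0.0873
time: 2.95
ee_pos: [0.4795, -0.1576, 0.3196]
eef_rot: [-0.175, 0.686, 0.175, 0.685]
ft_force: [1.2, 0.9, -0.1]
width: 0.087
t 2.95 p [ 0.4795 -0.1576  0.3196] q [-0.1746  0.6856  0.1752  0.6847] w 0.08698541037483383 F [ 1.2  0.9 -0.1] j [-0.37  0.01  0.61  1.64 -0.    1.5   2.31]
[ 0.478 -0.267 -0.334] [ 0.003 -0.001 -0.001] mm 160.0
```

Joint 7 would hit its limit at this heading. The rest is symmetric, so I'll grasp it with the tool turned half round.

```bash

python3 -m pendant '.2 -.267 -.334 .7 0 0;.2 -.267 -.334 .7 0 0;.2 -.267 -.334 .7 0 0;.2 -.267 -.334 .7 0 0;.2 -.267 -.334 .7 0 0;.2 -.267 -.334 .7 0 0;.2 -.267 -.334 .7 0 0;.2 -.267 -.334 .7 0 0'
python3 -m pendant '0 0 0 .7 0 0;0 0 0 .7 0 0;0 0 0 .7 0 0;0 0 0 .7 0 0;0 0 0 .7 0 0;0 0 0 .7 0 0;0 0 0 .7 0 0;0 0 0 .7 0 0'
python3 -m pendant '0 0 0 .7 0 0;0 0 0 .7 0 0;0 0 0 .7 0 0;0 0 0 .7 0 0;0 0 0 .7 0 0;0 0 0 .7 0 0;0 0 0 .7 0 0;0 0 0 .7 0 0'
cat > w.py <<'E'
# wrist look at white rest: python3 w.py name x y
import sys; from h import *
n,x,y=sys.argv[1],float(sys.argv[2]),float(sys.argv[3])
s=state(); c=cal("wrist"); p,d=vision.camera("wrist"); cv2.imwrite(f"pics/{n}.png",p); P=cloud(c,d)
m=(d.ravel()>0)&(P[:,2]>.034)&(P[:,2]<.06)&(np.hypot(P[:,0]-x,P[:,1]-y)<.075)
Q=(P[m][:,:2]*1000).astype(np.float32); (cx,cy),(w,h),an=cv2.minAreaRect(Q); b=cv2.boxPoints(((cx,cy),(w,h),an)); e=b[1]-b[0]; f=b[2]-b[1]; L=e if np.hypot(*e)>np.hypot(*f) else f
print("rest",round(cx,1),round(cy,1),round(w,1),round(h,1),"yaw",np.degrees(np.arctan2(L[1],L[0]))%180,"z",np.median(P[m][:,2]).round(4),m.sum())
E
python3 w.py w1 .449 -.25
```

```text
time: 3.75
ee_pos: [0.4382, -0.2567, 0.2702]
eef_rot: [0.194, 0.68, -0.194, 0.68]
ft_force: [-0.5, -0.7, 0.7]
width: 0.0871
time: 4.55
ee_pos: [0.4379, -0.2574, 0.2703]
eef_rot: [0.508, 0.492, -0.508, 0.492]
ft_force: [0.1, -0.6, 0.2]
width: 0.0875
time: 5.35
ee_pos: [0.4377, -0.2579, 0.2704]
eef_rot: [-0.686, -0.172, 0.686, -0.172]
ft_force: [-0.2, 0.5, 0.0]
width: 0.087
t 5.35 p [ 0.4377 -0.2579  0.2704] q [-0.6858 -0.1724  0.6858 -0.1722] w 0.08696196582837337 F [-0.2  0.5  0. ] j [-0.31  0.03  0.78  1.72 -0.02  1.4  -0.61]
rest 449.1 -250.0 95.7 41.5 yaw 29.024364 z 0.043 1826
```

View pics/w1.png

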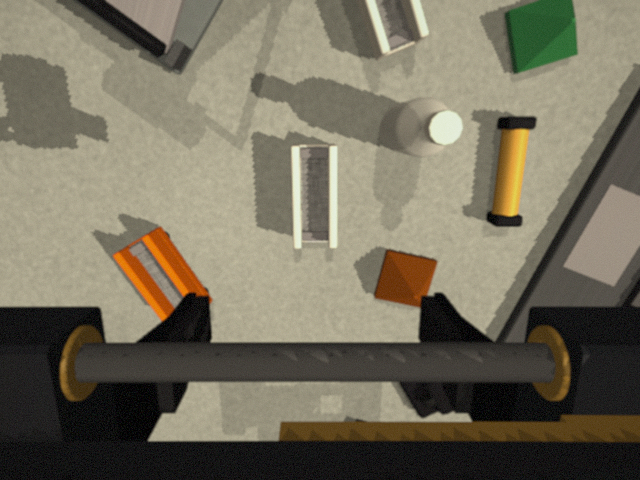

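Wrist view: r1 at (315,195), yaw 29.0°, size 95.7×41.5 as expected, with the bottle at (430,125) clear of the finger line.

```bash
python3 - <<'E'
from h import *
F=frame(209.02); chain(((.4386,-.2558,.10),F),((.4386,-.2558,.010),F))
E
```

```text
[ 0.682 -0.006 -0.008] [-0.007  0.     0.   ] mm 170.0
[0.36 0.   0.  ] [0. 0. 0.] mm 90.0
```

```bash

python3 -m pendant '.2 -.006 -.008 -.007 0 0;.4 -.006 -.008 -.007 0 0;.6 -.006 -.008 -.007 0 0;.75 -.006 -.008 -.007 0 0;.85 -.006 -.008 -.007 0 0;.95 -.006 -.008 -.007 0 0;1 -.006 -.008 -.007 0 0' .6
python3 -m pendant '.02 0 0 0 0 0;.042 0 0 0 0 0;.042 0 0 0 0 0'
python3 -m pendant '0 0 0 0 0 0;0 0 0 0 0 0;0 0 0 0 0 0;0 0 0 0 0 0;0 0 0 0 0 0;0 0 0 0 0 0' -1 25
python3 -m pendant '-.1 0 0 0 0 0;-.2 0 0 0 0 0;-.4 0 0 0 0 0;-.6 0 0 0 0 0;-.8 0 0 0 0 0;-1 0 0 0 0 0;-1 0 0 0 0 0'
python3 - <<'E'
from h import *
state()
nn=np.array([-.4995,.0627,.864]);tilt=np.arccos(nn[2]/np.linalg.norm(nn)); D=frame(-7.15,tilt); print(D.round(3))
S=np.array([.615,-.001,.1024]); 
# rest centre at start line; rest frame x = -tool z in grasp, grasp offset: TCP at rest -12mm along rest x => +12 mm along tool z ; TCP 9 mm above soles
T=S+D[:,2]*.012-D[:,0]*.010; print("final",T.round(4)); A=T-D[:,0]*.06; print("appr",A.round(4))
chain(((.46,-.15,.36),frame(150)),((.46,-.06,.36),frame(80)),((.46,-.01,.36),frame(10)),(A-D[:,2]*.10,D),(A,D),(T,D))
E
```

```text
time: 6.1
ee_pos: [0.4375, -0.2556, 0.0185]
eef_rot: [-0.684, -0.177, 0.686, -0.176]
ft_force: [0.8, 0.0, -0.4]
width: 0.0696
time: 6.4
ee_pos: [0.4388, -0.2564, 0.0103]
eef_rot: [0.685, 0.175, -0.685, 0.175]
ft_force: [0.0, -0.7, 0.4]
width: 0.0695
time: 7.0
ee_pos: [0.4386, -0.2564, 0.0102]
eef_rot: [0.685, 0.174, -0.685, 0.174]
ft_force: [-1.6, 0.4, 3.0]
width: 0.0418
time: 7.7
ee_pos: [0.4406, -0.2578, 0.2659]
eef_rot: [0.688, 0.173, -0.682, 0.175]
ft_force: [1.1, -0.1, -2.8]
width: 0.0417
t 7.7 p [ 0.4406 -0.2578  0.2659] q [ 0.6883  0.1727 -0.6824  0.1754] w 0.04172526521809201 F [ 1.1 -0.1 -2.8] j [-0.34  0.03  0.81  1.73 -0.02  1.38 -0.6 ]
[[ 0.5    0.124  0.857]
 [-0.063  0.992 -0.108]
 [-0.864 -0.     0.503]]
final [ 0.6203 -0.0017  0.1171]
appr [0.5903 0.0021 0.1689]
[-0.377 -0.34  -0.277] [ 0.681 -0.006 -0.001] mm 144.0
[ 0.    -0.312  0.18 ] [0.814 0.    0.   ] mm 90.0
[-0.     0.035  0.197] [0.814 0.    0.   ] mm 50.0
[0.966 0.059 0.192] [ 0.195 -0.349 -0.053] mm 247.0
[-0.   0.   0.4] [0. 0. 0.] mm 100.0
[ 0.24 -0.   -0.  ] [0. 0. 0.] mm 60.0
```

```bash

python3 -m pendant '-.377 -.34 -.277 .68 0 0;-.377 -.34 -.277 .68 0 0;-.377 -.34 -.277 .68 0 0;-.377 -.34 -.277 .68 0 0;-.377 -.34 -.277 .68 0 0;-.377 -.34 -.277 .68 0 0;-.377 -.34 -.277 .68 0 0;-.377 -.34 -.277 .68 0 0'
python3 -m pendant '0 -.312 .18 .81 0 0;0 -.312 .18 .81 0 0;0 -.312 .18 .81 0 0;0 -.312 .18 .81 0 0;0 -.312 .18 .81 0 0;0 -.312 .18 .81 0 0;0 -.312 .18 .81 0 0;0 -.312 .18 .81 0 0'
python3 -m pendant '0 .035 .2 .81 0 0;0 .035 .2 .81 0 0;0 .035 .2 .81 0 0;0 .035 .2 .81 0 0;0 .035 .2 .81 0 0;0 .035 .2 .81 0 0;0 .035 .2 .81 0 0;0 .035 .2 .81 0 0;0 .035 .2 .81 0 0' || true
cat > d.py <<'E'
from h import *
import sys
off=float(sys.argv[1])
nn=np.array([-.4995,.0627,.864]);tilt=np.arccos(nn[2]/np.linalg.norm(nn)); D=frame(-7.15,tilt); S=np.array([.615,-.001,.1024])
T=S+D[:,2]*off-D[:,0]*.010; A=T-D[:,0]*.06
state(); chain((A-D[:,2]*.10,D),(A,D),(T,D))
E
python3 d.py .012
```

```text
time: 8.5
ee_pos: [0.4583, -0.1486, 0.3532]
eef_rot: [-0.682, 0.184, 0.683, 0.184]
ft_force: [0.2, -0.3, -1.2]
width: 0.0419
time: 9.3
ee_pos: [0.4537, -0.0626, 0.3636]
eef_rot: [0.627, -0.35, -0.606, -0.344]
ft_force: [0.3, 0.4, -2.2]
width: 0.042
t 9.3 p [ 0.4537 -0.0626  0.3636] q [ 0.6266 -0.35   -0.6057 -0.3435] w 0.04195539861498826 F [ 0.3  0.4 -2.2] j [ 0.27 -0.08 -0.23  1.63  0.    1.57 -2.55]
[ 0.977 -0.324  0.182] [ 1.459 -0.196 -0.368] mm 261.0
[-0.   0.   0.4] [0. 0. 0.] mm 100.0
[ 0.24 -0.   -0.  ] [0. 0. 0.] mm 60.0$: bad value
```

Wrong way round for joint 7; turning back the other way.

```bash

for i in 1; do python3 -m pendant '0 0 0 -.9 0 0;0 0 0 -.9 0 0;0 0 0 -.9 0 0;0 0 0 -.9 0 0;0 0 0 -.9 0 0;0 0 0 -.9 0 0;0 0 0 -.9 0 0;0 0 0 -.9 0 0'; done
python3 -m pendant '0 0 0 -.8 0 0;0 0 0 -.8 0 0;0 0 0 -.8 0 0;0 0 0 -.8 0 0;0 0 0 -.8 0 0;0 0 0 -.8 0 0;0 0 0 -.8 0 0;0 0 0 -.8 0 0'
python3 -m pendant '0 0 0 -.8 0 0;0 0 0 -.8 0 0;0 0 0 -.8 0 0;0 0 0 -.8 0 0;0 0 0 -.8 0 0;0 0 0 -.8 0 0;0 0 0 -.8 0 0;0 0 0 -.8 0 0'
python3 d.py .012
```

```text
time: 10.1
ee_pos: [0.4537, -0.0626, 0.3636]
eef_rot: [0.711, 0.055, -0.697, 0.073]
ft_force: [-1.1, 0.5, -2.4]
width: 0.0419
time: 10.9
ee_pos: [0.4537, -0.0626, 0.3636]
eef_rot: [0.546, 0.44, -0.544, 0.461]
ft_force: [-0.1, 0.9, -2.1]
width: 0.042
time: 11.7
ee_pos: [0.4538, -0.0626, 0.3636]
eef_rot: [0.19, 0.67, -0.201, 0.689]
ft_force: [0.5, 0.9, -1.8]
width: 0.0419
t 11.7 p [ 0.4538 -0.0626  0.3636] q [ 0.1899  0.6701 -0.201   0.6889] w 0.04194296890284076 F [ 0.5  0.9 -1.8] j [ 0.11 -0.09 -0.08  1.64  0.01  1.57  1.04]
[ 0.977  0.371 -0.017] [-0.281 -0.328  0.086] mm 261.0
[-0.   0.   0.4] [0. 0. 0.] mm 100.0
[ 0.24 -0.   -0.  ] [0. 0. 0.] mm 60.0
```

```bash

python3 -m pendant '0 .1 0 -.09 -.1 .03;.1 .2 0 -.19 -.2 .06;.3 .3 0 -.281 -.328 .086;.5 .371 -.017 -.281 -.328 .086;.7 .371 -.017 -.281 -.328 .086;.9 .371 -.017 -.281 -.328 .086;.977 .371 -.017 -.281 -.328 .086;.977 .371 -.017 -.281 -.328 .086'
python3 d.py .012; python3 - <<'E'
from h import *
p,d=vision.camera("side"); cv2.imwrite("pics/s1.png",cv2.resize(p[130:330,200:460],None,fx=2.6,fy=2.6))
E
```

```text
time: 12.5
ee_pos: [0.5022, 0.0114, 0.1142]
eef_rot: [0.031, 0.5, -0.058, 0.863]
ft_force: [-0.0, -0.2, -1.4]
width: 0.0418
t 12.5 p [0.5022 0.0114 0.1142] q [ 0.0314  0.5003 -0.0578  0.8634] w 0.04175704403225527 F [-0.  -0.2 -1.4] j [ 0.06 -0.15 -0.29  2.33  0.3   0.48  0.97]
[-0.011  0.007  0.016] [-0.003 -0.005  0.004] mm 5.0
[-0.   0.   0.4] [0. 0. 0.] mm 100.0
[ 0.24 -0.   -0.  ] [0. 0. 0.] mm 60.0
```

View pics/s1.png

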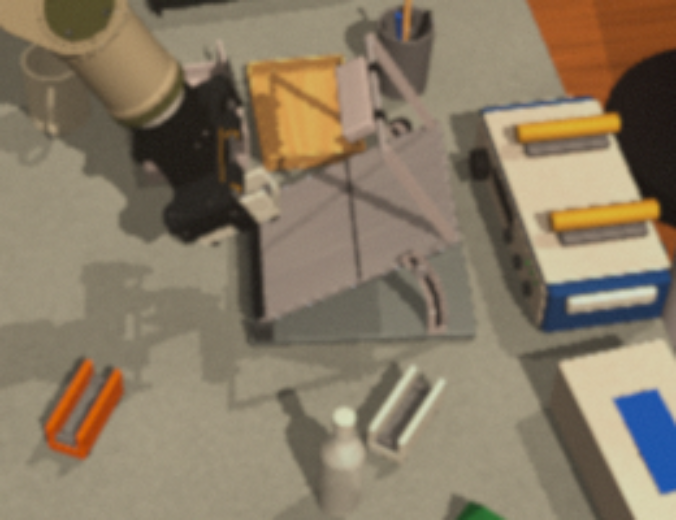

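The rest is held parallel to the deck (crop (260,195)), and the start line is clear at (355,220). Moving up-slope, then lowering.

```bash

python3 -m pendant '0 .007 .15 -.003 -.005 .004;0 .007 .3 -.003 -.005 .004;0 .007 .4 -.003 -.005 .004;-.01 .007 .416 -.003 -.005 .004;-.011 .007 .416 -.003 -.005 .004'
python3 -m pendant '.06 0 0 0 0 0;.12 0 0 0 0 0;.17 0 0 0 0 0;.19 0 0 0 0 0;.2 0 0 0 0 0;.2 0 0 0 0 0'
python3 d.py .012; python3 - <<'E'
from h import *
p,d=vision.camera("scene"); cv2.imwrite("pics/c1.png",cv2.resize(p[160:320,230:410],None,fx=3.4,fy=3.4))
E
```

```text
time: 13.05
ee_pos: [0.5948, 0.0021, 0.1769]
eef_rot: [0.033, 0.492, -0.054, 0.868]
ft_force: [-0.0, 0.0, -2.4]
width: 0.0419
time: 13.65
ee_pos: [0.619, -0.001, 0.1315]
eef_rot: [0.033, 0.493, -0.054, 0.868]
ft_force: [0.3, -0.6, -1.6]
width: 0.0417
t 13.65 p [ 0.619  -0.001   0.1315] q [ 0.0327  0.4931 -0.0544  0.8677] w 0.04170902780087366 F [ 0.3 -0.6 -1.6] j [ 0.06  0.08 -0.22  2.08  0.34  0.49  1.03]
[-0.191 -0.003 -0.422] [-0.002  0.006 -0.001] mm 116.0
[-0.   0.   0.4] [0. 0. 0.] mm 100.0
[ 0.24 -0.   -0.  ] [0. 0. 0.] mm 60.0
```

View pics/c1.png

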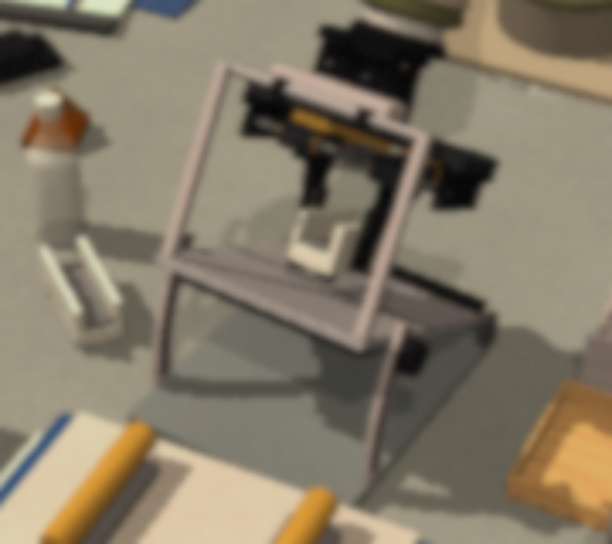

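Held rest at (320,245), hovering just above the deck between the posts. Lowering gently.

```bash

python3 -m pendant '.01 0 -.01 0 .006 0;.02 0 -.02 0 .006 0;.03 0 -.02 0 .006 0;.03 0 -.02 0 .006 0'
python3 -m pendant '.005 0 0 0 0 0;.01 0 0 0 0 0;.01 0 0 0 0 0'
python3 -m pendant '.005 0 0 0 0 0;.01 0 0 0 0 0;.01 0 0 0 0 0'
python3 d.py .012
```

```text
time: 14.1
ee_pos: [0.6185, -0.001, 0.1221]
eef_rot: [0.033, 0.497, -0.054, 0.865]
ft_force: [-0.4, 0.5, -2.0]
width: 0.0418
time: 14.4
ee_pos: [0.6199, -0.0011, 0.1202]
eef_rot: [0.033, 0.497, -0.054, 0.865]
ft_force: [0.3, -0.7, -1.5]
width: 0.0419
time: 14.7
ee_pos: [0.6211, -0.0013, 0.1179]
eef_rot: [0.033, 0.497, -0.054, 0.865]
ft_force: [0.9, 0.4, -2.0]
width: 0.0414
t 14.7 p [ 0.6211 -0.0013  0.1179] q [ 0.033   0.497  -0.0544  0.8654] w 0.04144312393581712 F [ 0.9  0.4 -2. ] j [ 0.06  0.11 -0.22  2.08  0.36  0.47  1.01]
[-0.239 -0.003 -0.404] [-0.002  0.    -0.001] mm 117.0
[-0.   0.   0.4] [0. 0. 0.] mm 100.0
[ 0.24 -0.   -0.  ] [0. 0. 0.] mm 60.0
```

```bash

for i in 1; do python3 -m pendant '.006 0 0 0 0 0;.006 0 0 0 0 0' ; done
python3 -m pendant '.006 0 0 0 0 0;.006 0 0 0 0 0'
python3 -m pendant '.006 0 0 0 0 0;.006 0 0 0 0 0'
```

```text
time: 14.9
ee_pos: [0.6219, -0.0014, 0.1167]
eef_rot: [0.033, 0.497, -0.054, 0.865]
ft_force: [-0.5, -0.2, -2.1]
width: 0.042
time: 15.1
ee_pos: [0.6224, -0.0014, 0.1163]
eef_rot: [0.033, 0.497, -0.055, 0.865]
ft_force: [-11.7, 0.9, 10.5]
width: 0.0416
time: 15.3
ee_pos: [0.6232, -0.0015, 0.1157]
eef_rot: [0.033, 0.497, -0.055, 0.866]
ft_force: [-20.4, 1.3, 19.8]
width: 0.0419
```

Contact. I'll ease off 1 mm, then release and watch in the side view.

```bash

python3 -m pendant '-.006 0 0 0 0 0;-.007 0 0 0 0 0'
cat > seen.py <<'E'
# position of white rest on deck: side camera, points 38..48 mm above the face
from h import *
import sys
nn=np.array([-.4995,.0627,.864]);nn/=np.linalg.norm(nn); S=np.array([.615,-.001,.1024]); tilt=np.arccos(nn[2]); D=frame(-7.15,tilt)
for n in ("side","scene"):
    c=cal(n); p,d=vision.camera(n); P=(cloud(c,d)-S)
    U,V,W=P@D[:,2],P@D[:,1],P@nn; b=p.reshape(-1,3).astype(int); white=(b.min(1)>100)
    m=(d.ravel()>0)&white&(W>.032)&(W<.05)&(abs(V)<.07)&(U>-.115)&(U<.1)
    print(n,r.read_state()["time"],m.sum(),"u",np.percentile(U[m]*1000,[2,98]).round(1) if m.sum()>5 else None,"v",np.percentile(V[m]*1000,[2,98]).round(1) if m.sum()>5 else None)
E
python3 -m pendant '0 0 0 0 0 0;0 0 0 0 0 0;0 0 0 0 0 0;0 0 0 0 0 0' .5
python3 seen.py
```

```text
time: 15.5
ee_pos: [0.6226, -0.0014, 0.1161]
eef_rot: [0.033, 0.497, -0.054, 0.866]
ft_force: [0.9, -0.0, -2.4]
width: 0.0419
time: 15.9
ee_pos: [0.6226, -0.0014, 0.1158]
eef_rot: [0.033, 0.497, -0.054, 0.866]
ft_force: [0.8, 0.1, -0.9]
width: 0.0627
side 15.95 65 u [-113.2  -68.8] v [-25.5   5.4]
scene 16.0 23 u [-111.4   30. ] v [-16.4  44.3]
```

```bash

python3 -m pendant '0 0 0 0 0 0;-.1 0 0 0 0 0;-.25 0 0 0 0 0;-.4 0 -.05 0 0 0;-.55 0 -.15 0 0 0;-.6 0 -.3 0 0 0;-.6 0 -.45 0 0 0;-.6 0 -.5 0 0 0' 
python3 - <<'E'
from h import *
state();p,d=vision.camera("side"); cv2.imwrite("pics/s2.png",cv2.resize(p[130:330,200:460],None,fx=2.6,fy=2.6))
E
python3 seen.py
```

```text
time: 16.8
ee_pos: [0.4377, 0.0213, 0.1808]
eef_rot: [0.032, 0.497, -0.055, 0.865]
ft_force: [-0.1, -0.3, -0.3]
width: 0.0651
t 16.8 p [0.4377 0.0213 0.1808] q [ 0.0325  0.4973 -0.0546  0.8652] w 0.06507072444551423 F [-0.1 -0.3 -0.3] j [ 0.04 -0.44 -0.29  2.38  0.1   0.7   1.12]
side 16.9 305 u [-112.   -21.4] v [-22.1  23.3]
scene 16.95 61 u [-112.1  -15.9] v [-15.6  24.4]
```

View pics/s2.png

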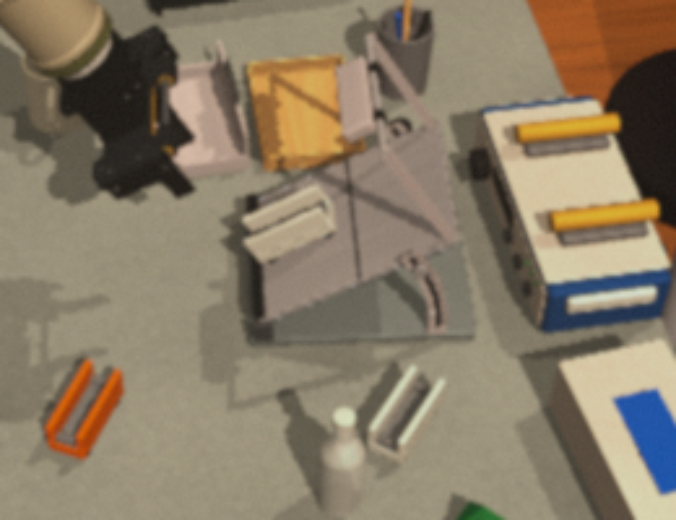

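r1 slid to the stop (crop (290,222)), so it goes to refit. Regrasping it at the stop.

```bash

python3 - <<'E'
from h import *
nn=np.array([-.4995,.0627,.864]);nn/=np.linalg.norm(nn); tilt=np.arccos(nn[2]); D=frame(-7.15,tilt); S=np.array([.615,-.001,.1024])
T=S-.066*D[:,2]+.010*nn; chain((T+.07*nn,D),(T,D))
E
```

```text
[ 0.312 -0.003  0.18 ] [-0.002  0.001 -0.001] mm 90.0
[ 0.28 -0.   -0.  ] [0. 0. 0.] mm 70.0
```

```bash

python3 -m pendant '.1 -.003 .1 0 0 0;.22 -.003 .18 0 0 0;.312 -.003 .18 0 0 0;.312 -.003 .18 0 0 0;.4 -.003 .18 0 0 0;.5 -.003 .18 0 0 0;.592 -.003 .18 0 0 0;.592 -.003 .18 0 0 0' .6
python3 -m pendant '0 0 0 0 0 0;0 0 0 0 0 0;0 0 0 0 0 0;0 0 0 0 0 0;0 0 0 0 0 0' -1 25
python3 -m pendant '-.1 0 0 0 0 0;-.2 0 0 0 0 0;-.3 0 0 0 0 0;-.4 0 0 0 0 0'
python3 - <<'E'
from h import *
state()
# refit: y slot +38 in tray axes
a=np.radians(2.9); c=np.array([.467,.270]); q=c+.036*np.array([-np.sin(a),np.cos(a)]); print(q)
F=frame(2.9); chain(((.44,.10,.30),F),((*q,.25),F),((*q,.11),F),((*q,.016),F))
E
```

```text
time: 17.75
ee_pos: [0.5531, 0.0065, 0.0756]
eef_rot: [0.033, 0.498, -0.055, 0.865]
ft_force: [-0.4, 0.2, 0.4]
width: 0.07
time: 18.25
ee_pos: [0.5532, 0.007, 0.0781]
eef_rot: [0.033, 0.496, -0.054, 0.866]
ft_force: [-5.7, -0.6, 8.0]
width: 0.0417
time: 18.65
ee_pos: [0.5017, 0.013, 0.1639]
eef_rot: [0.033, 0.497, -0.054, 0.865]
ft_force: [0.5, 0.1, -2.1]
width: 0.0419
t 18.65 p [0.5017 0.013  0.1639] q [ 0.033   0.4974 -0.0543  0.8652] w 0.04194471856730134 F [ 0.5  0.1 -2.1] j [ 0.12 -0.24 -0.32  2.28  0.17  0.59  1.12]
[0.46517865 0.3059539 ]
[-0.615  0.315  0.024] [-0.116  0.351  0.029] mm 173.0
[0.2   0.818 0.142] [0. 0. 0.] mm 213.0
[0.56 0.   0.  ] [0. 0. 0.] mm 140.0
[0.376 0.    0.   ] [0. 0. 0.] mm 94.0
```

```bash

python3 -m pendant '-.2 .1 0 0 0 0;-.4 .2 0 -.05 .1 0;-.615 .315 .024 -.116 .2 .029;-.615 .315 .024 -.116 .351 .029;-.615 .315 .024 -.116 .351 .029;-.615 .315 .024 -.116 .351 .029;-.615 .315 .024 -.116 .351 .029'
python3 -m pendant '.2 .818 .142 0 0 0;.2 .818 .142 0 0 0;.2 .818 .142 0 0 0;.2 .818 .142 0 0 0;.2 .818 .142 0 0 0;.2 .818 .142 0 0 0'
python3 - <<'E'
from h import *
state(); F=frame(2.9); q=(.4652,.3060); chain(((*q,.11),F),((*q,.016),F))
c=cal("wrist"); p,d=vision.camera("wrist"); cv2.imwrite("pics/w2.png",p); P=cloud(c,d)
m=(d.ravel()>0)&(P[:,2]>.013)&(P[:,2]<.03)&(P[:,0]>.38)&(P[:,0]<.54)&(P[:,1]>.15)&(P[:,1]<.39)
A=P[m]; t=(A[:,:2]-[.467,.27])@np.array([[np.cos(.0506),-np.sin(.0506)],[np.sin(.0506),np.cos(.0506)]])
print(m.sum(),np.percentile(t*1000,[1,99],axis=0).round(1))
m2=(d.ravel()>0)&(P[:,2]>.04)&(P[:,2]<.06)&(P[:,0]>.49)&(P[:,0]<.55)&(P[:,1]>.15)&(P[:,1]<.39); B=P[m2]; print("back",len(B),np.polyfit(B[:,1]-.27,B[:,0],1).round(4) if len(B)>20 else 0)
E
```

```text
time: 19.35
ee_pos: [0.4411, 0.0998, 0.2985]
eef_rot: [-0.018, 0.707, 0.018, 0.707]
ft_force: [-0.7, -0.8, -2.4]
width: 0.042
time: 19.95
ee_pos: [0.4645, 0.3079, 0.2491]
eef_rot: [-0.019, 0.707, 0.019, 0.707]
ft_force: [0.2, -0.6, -2.1]
width: 0.0416
t 19.95 p [0.4645 0.3079 0.2491] q [-0.0192  0.7066  0.0192  0.7071] w 0.04155884113627386 F [ 0.2 -0.6 -2.1] j [-0.24  0.21 -0.5   1.58  0.1   1.38  0.88]
[ 0.556 -0.008  0.002] [0.003 0.    0.   ] mm 139.0
[0.376 0.    0.   ] [0. 0. 0.] mm 94.0
2483 [[-66.4 -85.2]
 [ 53.7  90.2]]
back 710 [-0.0589  0.5207]
```

View pics/w2.png

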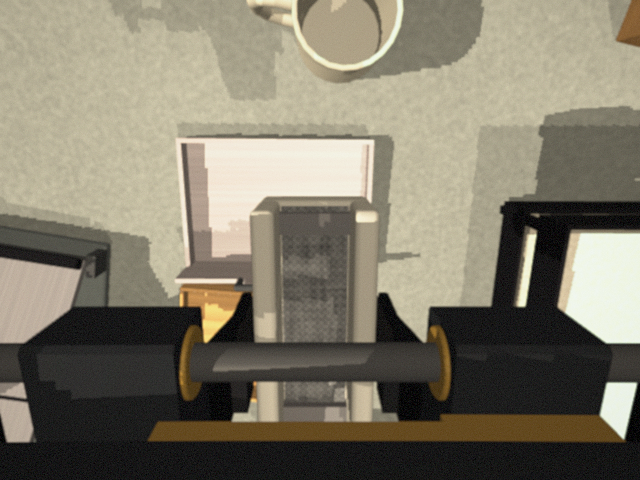

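Wrist view: rest square to the refit tray (front wall at row 140, walls at columns 180 and 370). The tray centre refines to about (.463,.272). Lowering.

```bash

python3 -m pendant '.15 -.005 -.014 0 0 0;.3 -.005 -.014 0 0 0;.45 -.005 -.014 0 0 0;.6 -.005 -.014 0 0 0;.75 -.005 -.014 0 0 0;.84 -.005 -.014 0 0 0;.88 -.005 -.014 0 0 0;.9 -.005 -.014 0 0 0'
python3 -m pendant '.01 0 0 0 0 0;.02 0 0 0 0 0;.026 0 0 0 0 0;.026 0 0 0 0 0'
```

```text
time: 20.8
ee_pos: [0.4636, 0.303, 0.025]
eef_rot: [-0.017, 0.706, 0.017, 0.707]
ft_force: [-0.1, 0.9, -1.5]
width: 0.0417
time: 21.2
ee_pos: [0.4633, 0.3045, 0.0185]
eef_rot: [-0.018, 0.706, 0.018, 0.707]
ft_force: [0.1, 1.3, -1.9]
width: 0.0419
```

```bash

python3 -m pendant '.008 0 -.008 0 0 0;.012 0 -.008 0 0 0;.012 0 -.008 0 0 0'
python3 -m pendant '.006 0 0 0 0 0;.006 0 0 0 0 0'
```

```text
time: 21.5
ee_pos: [0.4625, 0.3048, 0.0166]
eef_rot: [-0.017, 0.706, 0.018, 0.708]
ft_force: [1.4, -1.6, 7.8]
width: 0.0416
time: 21.7
ee_pos: [0.4626, 0.3048, 0.0164]
eef_rot: [-0.018, 0.705, 0.018, 0.708]
ft_force: [-4.2, -5.6, 25.0]
width: 0.0419
```

```bash

python3 -m pendant '-.006 0 0 0 0 0;-.006 0 0 0 0 0;-.006 0 0 0 0 0;-.006 0 0 0 0 0;-.006 0 0 0 0 0' .35
python3 -m pendant '-.1 0 0 0 0 0;-.3 0 0 0 0 0;-.5 0 0 0 0 0;-.7 0 0 0 0 0;-.9 0 0 0 0 0;-1 0 0 0 0 0;-1 0 0 0 0 0'
cat > tray.py <<'E'
from h import *
import sys
x,y=map(float,sys.argv[1:3])
for n in sys.argv[3:]:
    c=cal(n); p,d=vision.camera(n); P=cloud(c,d); 
    m=(d.ravel()>0)&(P[:,2]>.03)&(P[:,2]<.065)&(p.reshape(-1,3).min(1)>110)&(abs(P[:,0]-x)<.053)&(abs(P[:,1]-y)<.07)
    if m.sum()<20: print(n,m.sum()); continue
    (cx,cy),wh,an=cv2.minAreaRect((P[m][:,:2]*1000).astype(np.float32)); print(n,m.sum(),round(cx,1),round(cy,1),np.round(wh,1),round(an,1),"z pct",np.percentile(P[m][:,2],[10,50,90]).round(4))
state()
E
python3 tray.py .4615 .305 side wrist scene
```

```text
time: 22.2
ee_pos: [0.4609, 0.3042, 0.0149]
eef_rot: [-0.018, 0.707, 0.018, 0.707]
ft_force: [0.1, 0.3, -0.1]
width: 0.0585
time: 22.9
ee_pos: [0.4621, 0.3056, 0.2693]
eef_rot: [-0.017, 0.705, 0.019, 0.709]
ft_force: [0.2, -0.5, -0.5]
width: 0.0586
side 375 460.4 312.7 [96.2 73.3] 3.9 z pct [0.0325 0.0433 0.0521]
wrist 1917 460.2 305.3 [95.6 42.1] 2.6 z pct [0.0453 0.0471 0.0482]
scene 105 469.5 311.4 [114.   53.8] 19.4 z pct [0.0448 0.0474 0.05  ]
t 23.05 p [0.4606 0.304  0.2639] q [-0.0181  0.7071  0.0173  0.7066] w 0.05880415456718674 F [ 1.  -0.9 -0.3] j [-0.23  0.19 -0.5   1.57  0.09  1.41  0.88]
```

r1 stands flat in refit: 95.6×42.1 at (.460,.305), top at 0.047. Now r2.

```bash

python3 - <<'E'
from h import *
chain(((.46,.10,.37),frame(-10)),((.46,-.12,.37),frame(-70)),((.60,-.235,.28),frame(-130.4)))
E
```

```text
[-0.423 -0.815 -0.043] [ 0.15  -0.     0.001] mm 230.0
[-0.    -0.867  0.153] [0.698 0.    0.   ] mm 220.0
[0.36  0.369 0.624] [0.703 0.    0.   ] mm 202.0
```

```bash

python3 -m pendant '-.423 -.815 -.043 .15 0 0;-.423 -.815 -.043 .15 0 0;-.423 -.815 -.043 .15 0 0;-.423 -.815 -.043 .15 0 0;-.423 -.815 -.043 .15 0 0;-.423 -.815 -.043 .15 0 0'
python3 -m pendant '0 -.867 .153 .7 0 0;0 -.867 .153 .7 0 0;0 -.867 .153 .7 0 0;0 -.867 .153 .7 0 0;0 -.867 .153 .7 0 0;0 -.867 .153 .7 0 0;0 -.867 .153 .7 0 0;0 -.867 .153 .7 0 0'
python3 -m pendant '.36 .37 .624 .7 0 0;.36 .37 .624 .7 0 0;.36 .37 .624 .7 0 0;.36 .37 .624 .7 0 0;.36 .37 .624 .7 0 0;.36 .37 .624 .7 0 0;.36 .37 .624 .7 0 0;.36 .37 .624 .7 0 0' .6
python3 w.py w3 .629 -.22; python3 - <<'E'
from h import *
chain(((.629,-.220,.2),frame(229.6)))
E
```

```text
time: 23.65
ee_pos: [0.461, 0.0961, 0.3715]
eef_rot: [0.064, 0.704, -0.064, 0.705]
ft_force: [0.1, -0.0, -0.3]
width: 0.0585
time: 24.45
ee_pos: [0.4602, -0.119, 0.3691]
eef_rot: [0.407, 0.579, -0.407, 0.577]
ft_force: [1.2, -0.4, -0.6]
width: 0.0585
time: 25.25
ee_pos: [0.6003, -0.2342, 0.2795]
eef_rot: [-0.641, -0.298, 0.642, -0.297]
ft_force: [-0.3, 0.5, 0.1]
width: 0.0696
t 25.25 p [ 0.6003 -0.2342  0.2795] q [-0.6409 -0.2982  0.6418 -0.2974] w 0.06958940016572372 F [-0.3  0.5  0.1] j [ 0.24  0.35  0.08  1.32 -0.03  1.47 -0.38]
rest 630.6 -219.9 94.7 41.6 yaw 49.629646 z 0.043 1816
[ 0.319  0.052 -0.118] [0.006 0.    0.001] mm 86.0
```

```bash

python3 - <<'E'
from h import *
chain(((.6306,-.2199,.1),frame(229.63)),((.6306,-.2199,.010),frame(229.63)))
E
python3 -m pendant '.1 .05 -.122 .006 0 0;.25 .05 -.122 .006 0 0;.4 .05 -.122 .006 0 0;.55 .05 -.122 .006 0 0;.718 .05 -.122 .006 0 0;.85 .05 -.122 .006 0 0;.95 .05 -.122 .006 0 0;.95 .05 -.122 .006 0 0'
python3 - <<'E'
from h import *
state();chain(((.6306,-.2199,.010),frame(229.63)))
E
```

```text
[ 0.719  0.057 -0.122] [0.005 0.    0.001] mm 183.0
[0.36 0.   0.  ] [0. 0. 0.] mm 90.0
time: 26.1
ee_pos: [0.6268, -0.2187, 0.0392]
eef_rot: [-0.64, -0.298, 0.644, -0.295]
ft_force: [-0.7, 0.8, 0.9]
width: 0.0697
t 26.1 p [ 0.6268 -0.2187  0.0392] q [-0.6403 -0.2978  0.6438 -0.2946] w 0.06969926234362421 F [-0.7  0.8  0.9] j [ 0.23  0.57  0.05  1.53 -0.03  1.05 -0.42]
[ 0.117  0.015 -0.006] [-0.001  0.002  0.004] mm 29.0
```

```bash

python3 -m pendant '.06 .01 -.006 0 0 0;.117 .01 -.006 0 0 0;.117 .01 -.006 0 0 0;.117 .01 -.006 0 0 0'
python3 -m pendant '0 0 0 0 0 0;0 0 0 0 0 0;0 0 0 0 0 0;0 0 0 0 0 0;0 0 0 0 0 0' -1 25
python3 -m pendant '-.1 0 0 0 0 0;-.2 0 0 0 0 0;-.4 0 0 0 0 0;-.6 0 0 0 0 0;-.8 0 0 0 0 0;-1 0 0 0 0 0;-1 0 0 0 0 0'
python3 - <<'E'
from h import *
state()
chain(((.50,-.2,.33),frame(229.63)),((.46,-.08,.36),frame(300)),((.454,-.01,.36),frame(353)))
E
```

```text
time: 26.5
ee_pos: [0.6326, -0.2207, 0.0145]
eef_rot: [0.643, 0.294, -0.643, 0.294]
ft_force: [0.3, 0.5, -0.4]
width: 0.0697
time: 27.0
ee_pos: [0.6325, -0.2206, 0.0146]
eef_rot: [0.643, 0.294, -0.643, 0.294]
ft_force: [-0.8, 1.0, 1.7]
width: 0.0421
time: 27.7
ee_pos: [0.6348, -0.2215, 0.2728]
eef_rot: [0.647, 0.291, -0.64, 0.297]
ft_force: [1.7, 0.9, -2.0]
width: 0.0417
t 27.7 p [ 0.6348 -0.2215  0.2728] q [ 0.6465  0.291  -0.6397  0.2969] w 0.041720118887314174 F [ 1.7  0.9 -2. ] j [ 0.22  0.41  0.07  1.26 -0.03  1.46 -0.43]
[-0.236 -0.461  0.287] [-0.006 -0.004 -0.008] mm 148.0
[-0.12  -0.433 -0.262] [-0.819  0.     0.   ] mm 130.0
[-0.     0.119 -0.254] [-0.617  0.     0.   ] mm 70.0
```

```bash

python3 -m pendant '-.236 -.46 .287 0 0 0;-.236 -.46 .287 0 0 0;-.236 -.46 .287 0 0 0;-.236 -.46 .287 0 0 0'
python3 -m pendant '-.12 -.433 -.262 -.82 0 0;-.12 -.433 -.262 -.82 0 0;-.12 -.433 -.262 -.82 0 0;-.12 -.433 -.262 -.82 0 0;-.12 -.433 -.262 -.82 0 0;-.12 -.433 -.262 -.82 0 0;-.12 -.433 -.262 -.82 0 0;-.12 -.433 -.262 -.82 0 0;' || python3 -m pendant '-.12 -.433 -.262 -.82 0 0;-.12 -.433 -.262 -.82 0 0;-.12 -.433 -.262 -.82 0 0;-.12 -.433 -.262 -.82 0 0;-.12 -.433 -.262 -.82 0 0;-.12 -.433 -.262 -.82 0 0;-.12 -.433 -.262 -.82 0 0;-.12 -.433 -.262 -.82 0 0'
python3 -m pendant '0 .119 -.254 -.617 0 0;0 .119 -.254 -.617 0 0;0 .119 -.254 -.617 0 0;0 .119 -.254 -.617 0 0;0 .119 -.254 -.617 0 0;0 .119 -.254 -.617 0 0;0 .119 -.254 -.617 0 0;0 .119 -.254 -.617 0 0'
python3 d.py 0
```

```text
time: 28.1
ee_pos: [0.4954, -0.2003, 0.327]
eef_rot: [0.645, 0.292, -0.642, 0.295]
ft_force: [1.4, -0.4, -1.2]
width: 0.0419
time: 28.9
ee_pos: [0.4594, -0.0791, 0.3523]
eef_rot: [0.363, 0.607, -0.363, 0.607]
ft_force: [-0.0, 0.2, -0.8]
width: 0.0416
time: 29.7
ee_pos: [0.456, -0.0091, 0.3527]
eef_rot: [0.057, 0.705, -0.057, 0.705]
ft_force: [-0.7, 0.6, -1.4]
width: 0.0418
t 29.7 p [ 0.456  -0.0091  0.3527] q [ 0.0569  0.7048 -0.057   0.7048] w 0.041761535042104184 F [-0.7  0.6 -1.4] j [ 0.01 -0.08 -0.08  1.65 -0.01  1.57  1.34]
[0.961 0.116 0.136] [-0.024 -0.352  0.007] mm 244.0
[-0.   0.   0.4] [0. 0. 0.] mm 100.0
[ 0.24 -0.   -0.  ] [0. 0. 0.] mm 60.0
```

```bash

python3 -m pendant '0 .03 .04 0 -.1 0;.1 .06 .1 0 -.2 0;.3 .111 .176 -.02 -.352 .007;.5 .111 .176 -.024 -.352 .007;.7 .111 .176 -.024 -.352 .007;.85 .111 .176 -.024 -.352 .007;.937 .111 .176 -.024 -.352 .007;.937 .111 .176 -.024 -.352 .007'
python3 d.py 0
```

```text
time: 30.5
ee_pos: [0.5013, 0.0107, 0.115]
eef_rot: [0.031, 0.5, -0.054, 0.864]
ft_force: [1.1, -0.6, -1.1]
width: 0.0419
t 30.5 p [0.5013 0.0107 0.115 ] q [ 0.0314  0.4997 -0.0537  0.8639] w 0.04190956687654986 F [ 1.1 -0.6 -1.1] j [ 0.04 -0.16 -0.26  2.34  0.29  0.48  1.  ]
[-0.006  0.01  -0.03 ] [ 0.    -0.004 -0.   ] mm 8.0
[-0.   0.   0.4] [0. 0. 0.] mm 100.0
[ 0.24 -0.   -0.  ] [0. 0. 0.] mm 60.0
```

```bash

python3 -m pendant '-.006 .01 .15 0 -.004 0;-.006 .01 .3 0 -.004 0;-.006 .01 .382 0 -.004 0;-.006 .01 .382 0 -.004 0;.05 .01 .382 0 -.004 0;.11 .01 .382 0 -.004 0;.15 .01 .382 0 -.004 0;.18 .01 .382 0 -.004 0'
python3 d.py 0
```

```text
time: 31.3
ee_pos: [0.6086, 0.001, 0.1282]
eef_rot: [0.031, 0.494, -0.053, 0.867]
ft_force: [0.9, -0.0, -1.4]
width: 0.0419
t 31.3 p [0.6086 0.001  0.1282] q [ 0.0307  0.4943 -0.0529  0.8672] w 0.04193903230339005 F [ 0.9 -0.  -1.4] j [ 0.04  0.06 -0.21  2.11  0.34  0.48  1.03]
[-0.181 -0.003 -0.428] [ 0.001  0.005 -0.001] mm 116.0
[-0.   0.   0.4] [0. 0. 0.] mm 100.0
[ 0.24 -0.   -0.  ] [0. 0. 0.] mm 60.0
```

```bash

python3 -m pendant '.015 0 -.016 0 .005 0;.03 0 -.018 0 .005 0;.03 0 -.018 0 .005 0'
python3 -m pendant '.005 0 0 0 0 0;.01 0 0 0 0 0;.01 0 0 0 0 0'
python3 -m pendant '.006 0 0 0 0 0;.006 0 0 0 0 0'
python3 d.py 0
```

```text
time: 31.6
ee_pos: [0.6084, 0.001, 0.1193]
eef_rot: [0.03, 0.498, -0.053, 0.865]
ft_force: [0.2, -0.0, -2.0]
width: 0.0423
time: 31.9
ee_pos: [0.6098, 0.0008, 0.1174]
eef_rot: [0.03, 0.497, -0.052, 0.865]
ft_force: [-0.2, -0.1, -1.1]
width: 0.0417
time: 32.1
ee_pos: [0.6105, 0.0007, 0.116]
eef_rot: [0.03, 0.498, -0.052, 0.865]
ft_force: [0.7, 0.1, -0.3]
width: 0.0418
t 32.1 p [0.6105 0.0007 0.116 ] q [ 0.0304  0.4975 -0.0525  0.8653] w 0.04184651761068558 F [ 0.7  0.1 -0.3] j [ 0.04  0.09 -0.2   2.11  0.35  0.46  1.02]
[-0.224 -0.003 -0.411] [ 0.002 -0.    -0.001] mm 117.0
[-0.   0.   0.4] [0. 0. 0.] mm 100.0
[ 0.24 -0.   -0.  ] [0. 0. 0.] mm 60.0
```

```bash

python3 -m pendant '.004 0 0 0 0 0;.004 0 0 0 0 0'
python3 -m pendant '.004 0 0 0 0 0;.004 0 0 0 0 0'
```

```text
time: 32.3
ee_pos: [0.611, 0.0007, 0.1151]
eef_rot: [0.03, 0.498, -0.052, 0.865]
ft_force: [-0.8, 0.1, -1.6]
width: 0.0418
time: 32.5
ee_pos: [0.6112, 0.0007, 0.1147]
eef_rot: [0.03, 0.498, -0.053, 0.865]
ft_force: [-10.5, -0.3, 8.6]
width: 0.0419
```

Contact; ease off slightly and release, watching over time.

```bash

python3 -m pendant '-.003 0 0 0 0 0;-.003 0 0 0 0 0'
python3 -m pendant '0 0 0 0 0 0;0 0 0 0 0 0;0 0 0 0 0 0;0 0 0 0 0 0' .5
python3 seen.py
python3 -m pendant '0 0 0 0 0 0;-.1 0 0 0 0 0;-.25 0 0 0 0 0;-.4 0 -.05 0 0 0;-.55 0 -.15 0 0 0;-.6 0 -.3 0 0 0;-.6 0 -.45 0 0 0;-.6 0 -.5 0 0 0' 
python3 seen.py;  python3 -m pendant '0 0 0 0 0 0;0 0 0 0 0 0;0 0 0 0 0 0;0 0 0 0 0 0;0 0 0 0 0 0;0 0 0 0 0 0'
python3 seen.py
```

```text
time: 32.7
ee_pos: [0.6112, 0.0007, 0.1151]
eef_rot: [0.03, 0.497, -0.052, 0.865]
ft_force: [-0.7, 0.0, -1.1]
width: 0.0418
time: 33.1
ee_pos: [0.6113, 0.0007, 0.1151]
eef_rot: [0.03, 0.497, -0.052, 0.865]
ft_force: [0.1, -0.2, -0.8]
width: 0.0625
side 33.15 52 u [17.6 36. ] v [-24.3  21.3]
scene 33.2 55 u [-30.7  36.8] v [-28.6  37.3]
time: 34.0
ee_pos: [0.4264, 0.0225, 0.1801]
eef_rot: [0.03, 0.498, -0.053, 0.865]
ft_force: [-1.2, 0.3, -0.3]
width: 0.0653
side 34.05 307 u [-111.2  -21.3] v [-22.9  23.1]
scene 34.1 60 u [-109.3  -16.5] v [-18.   24.1]
time: 34.7
ee_pos: [0.4291, 0.0229, 0.1817]
eef_rot: [0.03, 0.498, -0.052, 0.865]
ft_force: [-0.1, -0.0, -0.4]
width: 0.0654
side 34.75 304 u [-110.9  -21.7] v [-23.4  21.8]
scene 34.8 62 u [-113.7  -18. ] v [-16.3  24.1]
```

r2 also slid on its own, slowly at first (centre at about −11 mm after 0.4 s, at the stop by 34.05 s and still there at 34.75 s). It goes to refit too, in the free half.

```bash

python3 - <<'E'
from h import *
nn=np.array([-.4995,.0627,.864]);nn/=np.linalg.norm(nn); tilt=np.arccos(nn[2]); D=frame(-7.15,tilt); S=np.array([.615,-.001,.1024])
T=S-.066*D[:,2]+.010*nn; chain((T+.07*nn,D),(T,D))
E
```

```text
[ 0.332 -0.003  0.224] [ 0.002 -0.    -0.001] mm 100.0
[ 0.28 -0.   -0.  ] [0. 0. 0.] mm 70.0
```

```bash

python3 -m pendant '.1 -.003 .12 0 0 0;.22 -.003 .224 0 0 0;.332 -.003 .224 0 0 0;.332 -.003 .224 0 0 0;.42 -.003 .224 0 0 0;.52 -.003 .224 0 0 0;.61 -.003 .224 0 0 0;.61 -.003 .224 0 0 0' .6
python3 -m pendant '0 0 0 0 0 0;0 0 0 0 0 0;0 0 0 0 0 0;0 0 0 0 0 0;0 0 0 0 0 0' -1 25
python3 -m pendant '-.1 0 0 0 0 0;-.2 0 0 0 0 0;-.3 0 0 0 0 0;-.4 0 0 0 0 0'
python3 - <<'E'
from h import *
state()
# other rest centre (.4602,.3053), spaced 72 mm across in tray axes
a=np.radians(3.0); q=np.array([.4602,.3053])-.072*np.array([-np.sin(a),np.cos(a)]); print(q)
F=frame(3.0); chain(((.44,.10,.30),F),((*q,.25),F),((*q,.11),F),((*q,.016),F))
E
```

```text
time: 35.6
ee_pos: [0.5522, 0.0067, 0.0765]
eef_rot: [0.03, 0.499, -0.053, 0.865]
ft_force: [0.1, 0.3, -0.8]
width: 0.0699
time: 36.1
ee_pos: [0.5534, 0.0071, 0.079]
eef_rot: [0.03, 0.497, -0.052, 0.866]
ft_force: [-6.7, 0.3, 8.8]
width: 0.0418
time: 36.5
ee_pos: [0.5022, 0.0131, 0.165]
eef_rot: [0.031, 0.498, -0.052, 0.865]
ft_force: [-0.7, 0.4, -1.9]
width: 0.0417
t 36.5 p [0.5022 0.0131 0.165 ] q [ 0.0305  0.4979 -0.0524  0.8651] w 0.041718541315996616 F [-0.7  0.4 -1.9] j [ 0.09 -0.24 -0.3   2.28  0.17  0.6   1.12]
[0.46396819 0.23339867]
[-0.612  0.315  0.021] [-0.113  0.35   0.03 ] mm 172.0
[0.2   0.528 0.124] [0. 0. 0.] mm 144.0
[0.56 0.   0.  ] [0. 0. 0.] mm 140.0
[0.376 0.    0.   ] [0. 0. 0.] mm 94.0
```

```bash

python3 -m pendant '-.2 .1 0 0 0 0;-.4 .2 0 -.05 .1 0;-.612 .315 .021 -.113 .2 .03;-.612 .315 .021 -.113 .35 .03;-.612 .315 .021 -.113 .35 .03;-.612 .315 .021 -.113 .35 .03;-.612 .315 .021 -.113 .35 .03'
python3 -m pendant '.2 .53 .124 0 0 0;.2 .53 .124 0 0 0;.2 .53 .124 0 0 0;.2 .53 .124 0 0 0;.2 .53 .124 0 0 0'
python3 - <<'E'
from h import *
state(); F=frame(3.0); q=(.4625,.2345); chain(((*q,.04),F),((*q,.0165),F))
E
```

```text
time: 37.2
ee_pos: [0.4409, 0.0999, 0.2984]
eef_rot: [-0.018, 0.707, 0.018, 0.707]
ft_force: [-0.9, 0.0, -1.9]
width: 0.0417
time: 37.7
ee_pos: [0.4638, 0.2344, 0.2492]
eef_rot: [-0.019, 0.706, 0.019, 0.707]
ft_force: [1.0, -1.2, -1.8]
width: 0.0419
t 37.7 p [0.4638 0.2344 0.2492] q [-0.0194  0.7063  0.0189  0.7074] w 0.041924193093482984 F [ 1.  -1.2 -1.8] j [-0.17  0.11 -0.42  1.68  0.05  1.36  1.03]
[ 0.837  0.001 -0.007] [0.001 0.001 0.001] mm 209.0
[0.094 0.    0.   ] [0. 0. 0.] mm 24.0
```

```bash

python3 -m pendant '.15 0 -.007 0 0 0;.3 0 -.007 0 0 0;.45 0 -.007 0 0 0;.6 0 -.007 0 0 0;.72 0 -.007 0 0 0;.8 0 -.007 0 0 0;.837 0 -.007 0 0 0;.837 0 -.007 0 0 0'
python3 - <<'E'
from h import *
state(); F=frame(3.0); q=(.4625,.2345); chain(((*q,.020),F),((*q,.0165),F))
E
```

```text
time: 38.5
ee_pos: [0.4632, 0.2325, 0.0402]
eef_rot: [-0.018, 0.707, 0.018, 0.707]
ft_force: [0.1, 0.4, -1.0]
width: 0.0422
t 38.5 p [0.4632 0.2325 0.0402] q [-0.0184  0.7065  0.0176  0.7072] w 0.042160763285657904 F [ 0.1  0.4 -1. ] j [-0.2   0.32 -0.4   1.92  0.15  0.94  0.95]
[ 0.081  0.008 -0.003] [-0.001  0.001  0.001] mm 20.0
[0.014 0.    0.   ] [0. 0. 0.] mm 3.0
```

```bash

python3 -m pendant '.03 .008 -.003 0 0 0;.06 .008 -.003 0 0 0;.085 .008 -.003 0 0 0;.085 .008 -.003 0 0 0'
python3 -m pendant '.006 0 0 0 0 0;.006 0 0 0 0 0'
python3 -m pendant '.005 0 0 0 0 0;.005 0 0 0 0 0'
```

```text
time: 38.9
ee_pos: [0.4625, 0.2357, 0.0186]
eef_rot: [-0.018, 0.707, 0.018, 0.707]
ft_force: [0.5, 0.7, -1.6]
width: 0.0417
time: 39.1
ee_pos: [0.4629, 0.2358, 0.0178]
eef_rot: [-0.018, 0.706, 0.018, 0.707]
ft_force: [0.7, 0.2, 2.1]
width: 0.0418
time: 39.3
ee_pos: [0.4632, 0.2358, 0.0172]
eef_rot: [-0.018, 0.706, 0.018, 0.708]
ft_force: [-1.5, -1.7, 11.1]
width: 0.0417
```

Floor contact; release with a small opening, retreat and check.

```bash

python3 -m pendant '-.005 0 0 0 0 0;-.005 0 0 0 0 0;-.005 0 0 0 0 0;-.005 0 0 0 0 0;-.005 0 0 0 0 0' .2
python3 -m pendant '-.05 0 0 0 0 0;-.2 0 0 0 0 0;-.4 0 0 0 0 0;-.6 0 0 0 0 0;-.8 0 0 0 0 0;-1 0 0 0 0 0;-1 0 0 0 0 0'
python3 - <<'E'
from h import *
state()
c=cal("wrist"); p,d=vision.camera("wrist"); P=cloud(c,d)
for x,y in((.461,.305),(.463,.236)):
    m=(d.ravel()>0)&(P[:,2]>.036)&(P[:,2]<.06)&(abs(P[:,0]-x)<.053)&(abs(P[:,1]-y)<.032)
    (cx,cy),wh,an=cv2.minAreaRect((P[m][:,:2]*1000).astype(np.float32)); print(m.sum(),round(cx,1),round(cy,1),np.round(wh,1),round(an,1),P[m][:,2].min().round(4),np.percentile(P[m][:,2],[5,50,95]).round(4))
q,_=vision.camera("side"); cv2.imwrite("pics/f.png",np.hstack([cv2.resize(q[100:400,180:480],(600,600)),]))
E
```

```text
time: 39.8
ee_pos: [0.4624, 0.2356, 0.0173]
eef_rot: [-0.019, 0.707, 0.018, 0.707]
ft_force: [0.1, -0.1, 0.2]
width: 0.0519
time: 40.5
ee_pos: [0.4643, 0.2374, 0.2757]
eef_rot: [-0.017, 0.703, 0.02, 0.711]
ft_force: [0.5, 0.3, -0.8]
width: 0.0525
t 40.5 p [0.4643 0.2374 0.2757] q [-0.017   0.7028  0.0201  0.7109] w 0.05247462567142296 F [ 0.5  0.3 -0.8] j [-0.16  0.09 -0.42  1.64  0.04  1.4   1.03]
2038 460.4 305.2 [95.8 42.4] 3.0 0.036 [0.0391 0.047  0.0485]
1786 460.1 236.3 [95.1 42. ] 2.9 0.0361 [0.0452 0.0472 0.0485]
```

View pics/f.png

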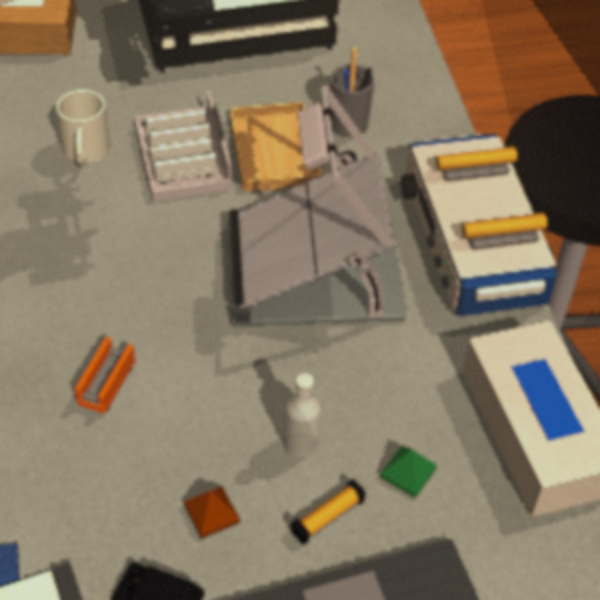

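Both rests stand in the refit tray (180,145), and the bystanders and board are where they were.

```bash
python3 -c "
from bench import close_job; print(close_job())"
```

```text
the job is handed in; nothing more can be done
None
```

Both rests slid to the stop when let go on the start line, so I put both in the refit tray. The job was handed in after about 40 s of the 72 s allowed.

- **First rest:** I released it about 1 mm from the start line by the tool pose, and it slid quickly. I put it away in refit before testing the other.
- **Second rest:** I aimed to release it about 3 mm above the line. It moved slowly at first and was at the stop within about 1.3 s.
- **Last checks:** The wrist camera shows both rests level, about 96 × 42 mm, centred at (0.460, 0.305) and (0.460, 0.236). Their tops are at 47 mm against an expected 48 mm, and they stand about 36 mm either side of the tray centre. In the side view the board and the bystanders in frame look unmoved; I did not measure them. The gripper is clear.
- **What disagreed:**
  - The two cameras gave a deck angle of 0.523 and 0.532 rad, close to where the second rest starts to slip, so I judged it by watching it slide.
  - Tray and deck positions differed by 3 to 6 mm between cameras; I corrected for that with the wrist camera and by feeling for contact.
- **Slip on the way:** I turned the tool the wrong way before the first placing, ran up to joint 7's limit, and turned back. It touched nothing.

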